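# Push a wood offcut through the spring flap of the bench scrap chute

### The arm

A 7-joint arm with a two-finger parallel gripper is mounted at the origin on the work surface. World frame = base frame: x ahead of the robot, y to its left, z up, the work surface at z = 0. Lengths are in m, angles in rad, forces in N, time in s.
With the tool pointing down it reaches from about 0.4 to 0.9 m from the base axis. Payload 5.5 kg.
Tool frame: the origin (TCP) lies midway between the tips of the shut fingers; the grasp point (between the pads) lies 19 mm behind it (manip.grip_depth is the distance from the TCP to the grasp point, in m); z points along the fingers, x is the direction in which the jaws open and shut, and the axes are right-handed (so a half turn about z gives the same grasp; the last joint's range is limited). The gripper opens to 92 mm and grips with 3 to 60 N. Pads are 19 mm wide; open, the fingers measure 130 mm over their backs; the gripper's body (75 mm by 190 mm) begins 47 mm behind the grasp point.
Start: joints at [1.494, 0.501, -0.427, 1.55, 0.221, 1.138, -0.21], TCP at [0.217, -0.613, 0.227] pointing down, gripper open.
Joint ranges: [-2.88, 2.88], [-0.31, 2.03], [-1.54, 1.56], [0.2, 2.42], [-1.41, 4.55], [0.19, 2.02], [-2.57, 2.57]. Speed limits (rad/s): [2.57, 2.57, 3.14, 3.14, 3.14, 3.14, 3.14].

### API

Orientations are given as a unit quaternion [x, y, z, w].
In Python, from bench import manip, effector, viewer gives the robot as it stands. Calls block until the motion is done:
- manip.move_pose(position, orientation): joint-space move of the TCP to a pose.
- manip.servo_line(position, ori=None, vel=0.15): straight line of the TCP; ori=None keeps the orientation; vel is the mean speed in m/s.
- manip.movej(angles): joint-space move.
- effector.open_jaws() and effector.close(f_grip=None): open the fingers fully, or close them until they stop; f_grip is the grip in N (None keeps the last).
- manip.sleep(seconds).
- manip.solve_ik(position, orientation): joint angles nearest the present ones, or None.
- viewer.get_image(name): name is "scene" or "top" or "wrist"; returns the picture (480x640x3 uint8, red, green, blue); there is no depth.
- viewer.get_calibration(name): a dict with "vfov" (degrees; the focal length in pixels is half the picture's height over the tangent of half this angle, whatever the lens; pixels are square), "cx", "cy" (the principal point, pixels), "eye" and "attitude" of the camera in the world. Camera axes: x right, y down, z forward; pixel columns grow to the right and rows downward; lengths in m; the calibration is good to about 2 mm. A picture is of the moment at which its call begins: read the wrist's pose just before it. get_calibration takes no time and is no camera call; for the wrist camera it gives the pose at the moment of the call.
A pose or a line that the arm cannot do raises manip.PlanningError and nothing moves.
- manip.hand_in(): hands the job in, once; it reports no verdict.
Readings, each from a call of its own:
- manip.current_clock(): time.
- manip.current_q(): joint angles.
- manip.current_joint_velocities(): joint speeds.
- manip.current_tau(): joint torques, N m.
- manip.current_tool_pos(): TCP position.
- manip.current_tcp_rot(): TCP orientation.
- manip.current_force(): force on the tool from outside, world axes, zero at the start.
- manip.current_wrist_torque(): the same for the moment, N m.
- manip.current_finger_gap(): finger opening in m.
Only numpy, scipy, OpenCV 4.12 (cv2) and the standard library are available. Lean on these libraries where they do the work, as an engineer would, in place of code of your own. Each camera call takes 0.05 s, during which the arm holds its last target.

### The job

Clear the loose wood offcut off the infeed shelf of the scrap chute: push it through the spring flap so that it slides down into the box behind, and let the flap swing fully shut behind it. Leave the terracotta pot, the jar and the dark wooden block on the bench where they are.

Things in the scene. Friction and masses are not known exactly. Their poses are not given: they have to be found in the camera images.
- chute: Plywood scrap chute fixed to the bench. Origin on the bench (z = 0) below the middle of the sill edge; x = the level way in, from shelf through flap into box, y = left of that, z up. Infeed shelf: level top at z = 120 mm, x = -270 to 0 mm, y = -100 to 100 mm, a 15 mm high rail along each side, open at its rear end (x = -270).
- sill (a point): Middle of the sill edge (chute x = 0, z = 120 mm), where the shelf ends. The front panel (chute x = -6 to 0) stands here; its opening is 120 mm wide (y = -60 to 60) and 46 mm high, the panel goes on up to 58 mm above the shelf. Same axes as the chute.
- box_floor (a point): Middle of the floor (z = 6 mm) of the closed box behind the panel: chute x = 0 to 188 mm, 212 mm wide, fixed clear roof with its top at z = 182 mm. From the sill edge a 50 degree slope leads down to the floor: an offcut whose rear end is pushed up to the front panel tips and slides in by itself. The flap is the only way in.
- flap (a joint): Angle (rad) of the aluminium flap closing the opening: 114 mm wide, 43 mm from hinge to lower edge, 4 mm thick, hinged along the chute's y at its x = 4 mm, z = 166 mm. 0 = hanging shut; grows as the lower edge swings into the box (only that way), at most 1.45. A light spring shuts it: 0.1 to 0.4 N at the edge. It rides on the offcut at about 1.1 rad.
- flap_edge (a point): Middle of the flap's lower edge, 3 mm above shelf level when shut.
- offcut_center (a point): Centre of the offcut, a plain block of brown wood 100 mm long (its x) x 50 mm wide (its y) x 25 mm high (its z), about 110 g, lying flat on the infeed shelf with its length roughly along the way in. This point is 12.5 mm above the shelf at the start.
- pot: Terracotta bowl-shaped plant pot, 90 mm across, 60 mm high, standing on the bench; origin at the centre of its underside. A bystander.
- jar: Closed amber glass jar, 56 mm across, 80 mm high, standing on the bench; origin at the centre of its underside. A bystander.
- foot_block: Dark wooden block 90 x 60 x 45 mm high, lying on the bench (not on the shelf); origin at the centre of its underside. A bystander.

How it is judged:
At the end, for the whole second after the job is handed in: The offcut lies at rest (below 20 mm/s) inside the box, its centre behind the front panel and lower than 80 mm above the bench (the sill is at 120 mm), and the flap is shut to within 0.06 rad (x of offcut_center in the frame of chute between 0 and 0.185 m and y of offcut_center in the frame of chute between -0.1 and 0.1 m and height (world z) of offcut_center below 0.08 m and value of joint flap below 0.06 rad and linear speed of offcut below 0.02 m/s); the robot touches nothing.
It fails at once if the terracotta pot is moved by more than 20 mm (distance of pot from where it was at the start of the episode above 0.02 m).
It fails at once if the jar is moved by more than 20 mm (distance of jar from where it was at the start of the episode above 0.02 m).
It fails at once if the dark wooden block is moved by more than 20 mm (distance of foot_block from where it was at the start of the episode above 0.02 m).
It also fails if it takes over 42 s, if anything falls off the work surface, if the arm or the gripper's body presses on something with over 40 N, if the wrist force passes 120 N, or if a joint passes its speed limit or range.

## Working session

There is one attempt and no reset: what is moved stays moved. The work goes in short steps, each a Python script; the robot and the scene stay as the last script left them, time stands still between calls to the robot, and variables do not carry over. Pictures are saved under pics/ and viewed, and the job is handed in when it is done.

```bash
mkdir -p pics; ls; python3 - <<'E'
from bench import manip, effector, viewer
import cv2
for n in ("scene","top","wrist"):
    c=viewer.get_calibration(n); print(n,c)
    cv2.imwrite(f"pics/a_{n}.png",viewer.get_image(n)[:,:,::-1])
print(manip.current_clock(),manip.current_tool_pos(),manip.current_tcp_rot())
E
```

```text
pics
scene {'vfov': 52.270865712839054, 'cx': 314.20069807099355, 'cy': 240.5834945542758, 'eye': array([ 0.99117342, -0.31924588,  1.04525668]), 'attitude': array([ 0.86768369,  0.41334713, -0.11646154, -0.25041142])}
top {'vfov': 46.61978648451912, 'cx': 324.34606778708974, 'cy': 235.903627604147, 'eye': array([0.34094818, 0.05911497, 1.59688142]), 'attitude': array([ 0.70653095, -0.70472768,  0.04142941, -0.04956339])}
wrist {'vfov': 62.902698424996935, 'cx': 322.66598059852583, 'cy': 236.67130143433837, 'eye': array([ 0.28197738, -0.589515  ,  0.38339205]), 'attitude': array([ 0.80945165, -0.57216596, -0.07704375,  0.10713727])}
0.15 [ 0.21643983 -0.61233751  0.22591382] [ 8.16496672e-01 -5.77349659e-01 -5.92220178e-04 -4.53422283e-04]
```

View pics/a_scene.png

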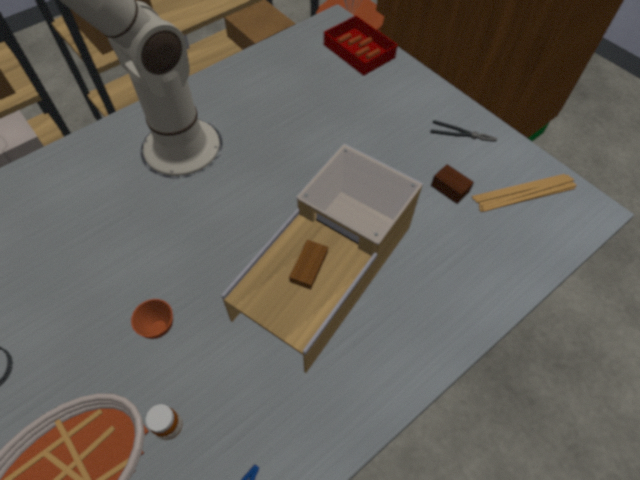

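View pics/a_top.png

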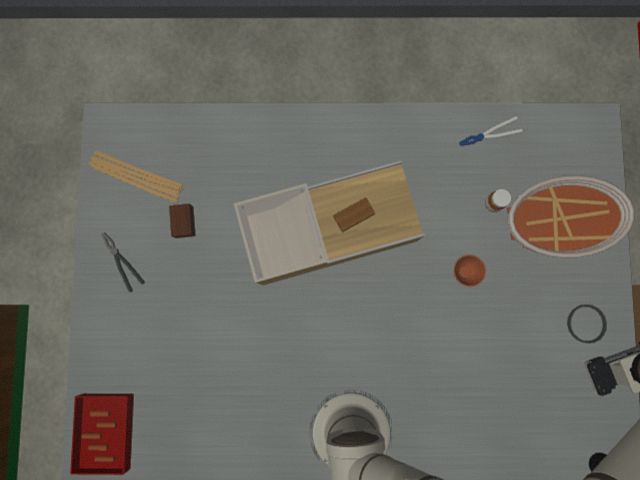

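View pics/a_wrist.png

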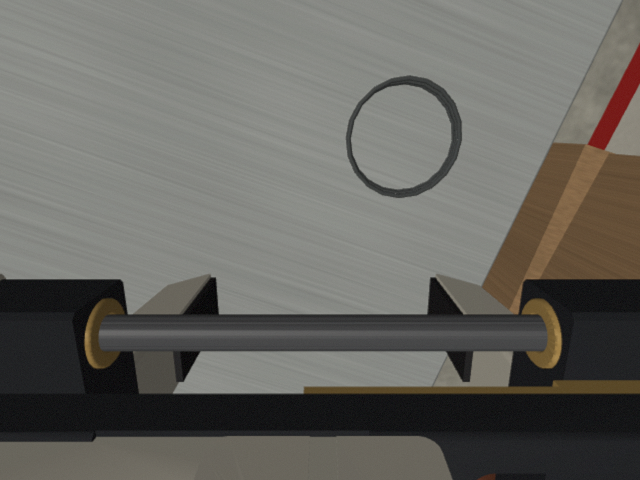

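The scene and top views show the chute with its shelf open at the right in the top view, about (402,163) to (424,237). The box is on the left, and the offcut is near (354,214), turned slightly. The bystanders are at: pot (470,270), jar (499,200) and block (181,221). I'll zoom in to measure.

```bash
python3 - <<'E'
import cv2
t=cv2.imread("pics/a_top.png")[150:295,225:435]
cv2.imwrite("pics/b_top.png",cv2.resize(t,None,fx=3.8,fy=3.8,interpolation=cv2.INTER_CUBIC))
t=cv2.imread("pics/a_scene.png")[135:375,215:430]
cv2.imwrite("pics/b_scene.png",cv2.resize(t,None,fx=2.5,fy=2.5,interpolation=cv2.INTER_CUBIC))
E
```

```text
(no output)
```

View pics/b_top.png

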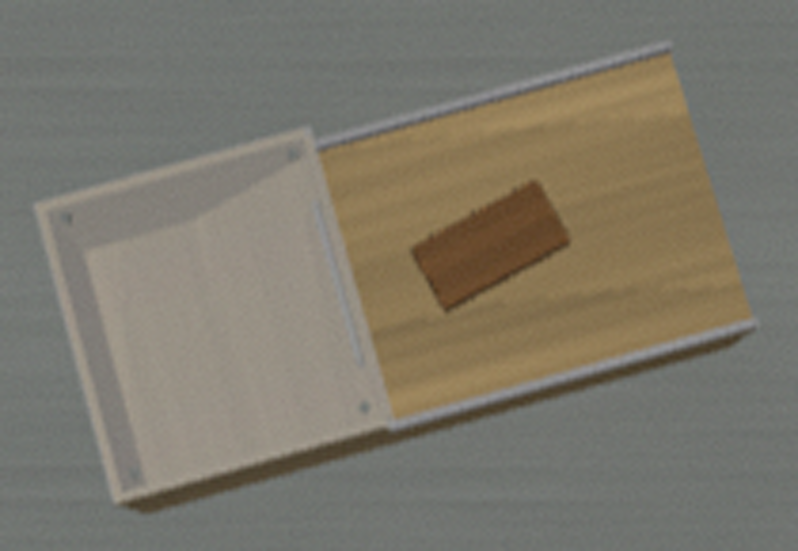

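View pics/b_scene.png

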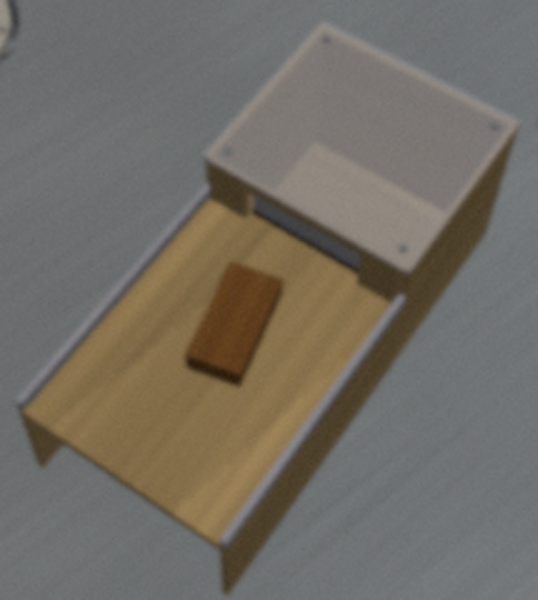

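```bash
cat > h.py <<'E'
import numpy as np
from scipy.spatial.transform import Rotation as R
CAL={}
def ray(c,uv):
    f=240/np.tan(np.radians(c['vfov'])/2)
    d=np.array([(uv[0]-c['cx'])/f,(uv[1]-c['cy'])/f,1.])
    return np.array(c['eye']),R.from_quat(c['attitude']).as_matrix()@d
def onz(c,uv,z):
    e,d=ray(c,uv); return e+d*(z-e[2])/d[2]
E
python3 - <<'E'
from bench import viewer
from h import *
np.set_printoptions(precision=4,suppress=True)
T=viewer.get_calibration("top");S=viewer.get_calibration("scene")
t=lambda u,v:(u/3.8+225-.37,v/3.8+150-.37)
s=lambda u,v:(u/2.5+215-.3,v/2.5+135-.3)
print("TOP")
for n,p,z in [("roof fl(y-) ",(309,129),.182),("roof f(y+)",(390,428),.182),("roof back y-",(37,206),.182),("roof back y+",(117,501),.182),
 ("rail end y-",(671,46),.135),("rail end y+",(756,324),.135),
 ("shelf end y-",(673,56),.12),("shelf end y+",(749,318),.12),
 ("oc1",(412,247),.145),("oc2",(536,181),.145),("oc3",(569,240),.145),("oc4",(447,311),.145)]:
    print(n,onz(T,t(*p),z))
print("SCENE")
for n,p,z in [("roof fy-",(410,272),.182),("roof fy+",(206,157),.182),("back y+",(323,25),.182),("back y-",(518,123),.182),
 ("rail end y+",(20,402),.135),("rail end y-",(225,541),.135),
 ("shelf end y+",(26,410),.12),("shelf end y-",(219,545),.12),
 ("oc lower r",(241,374),.145),("oc low l",(187,358),.145),("up l",(230,264),.145),("up r",(283,282),.145)]:
    print(n,onz(S,s(*p),z))
E
```

```text
TOP
roof fl(y-)  [0.6609 0.1239 0.182 ]
roof f(y+) [0.4565 0.0681 0.182 ]
roof back y- [0.6073 0.3087 0.182 ]
roof back y+ [0.4072 0.2503 0.182 ]
rail end y- [ 0.7317 -0.1297  0.135 ]
rail end y+ [ 0.5334 -0.1859  0.135 ]
shelf end y- [ 0.7284 -0.133   0.12  ]
shelf end y+ [ 0.5396 -0.1836  0.12  ]
oc1 [0.5856 0.0534 0.145 ]
oc2 [ 0.6324 -0.0331  0.145 ]
oc3 [ 0.5907 -0.0557  0.145 ]
oc4 [0.5408 0.0291 0.145 ]
SCENE
roof fy- [0.6642 0.125  0.182 ]
roof fy+ [0.4638 0.0667 0.182 ]
back y+ [0.4104 0.2498 0.182 ]
back y- [0.6101 0.3086 0.182 ]
rail end y+ [ 0.5368 -0.1856  0.135 ]
rail end y- [ 0.7348 -0.1284  0.135 ]
shelf end y+ [ 0.5386 -0.1835  0.12  ]
shelf end y- [ 0.7302 -0.1309  0.12  ]
oc lower r [ 0.6348 -0.0318  0.145 ]
oc low l [ 0.5952 -0.0573  0.145 ]
up l [0.5458 0.0279 0.145 ]
up r [0.5887 0.052  0.145 ]
```

```bash
cat >> h.py <<'E'
u=np.array([0.6345-.5613-.0, -0.158-.0959]); 
yaw=np.radians(106.1)
ux=np.array([np.cos(yaw),np.sin(yaw),0]);uy=np.array([-ux[1],ux[0],0])
O=np.array([.5596,.1017,0])   # chute frame
def P(x,y,z): return O+ux*x+uy*y+np.array([0,0,z])
def Q(dyaw=0,sgn=1):
    r=R.from_rotvec([0,0,dyaw])
    X=sgn*r.apply(uy); Z=np.array([0,0,-1.]); Y=np.cross(Z,X)
    return R.from_matrix(np.c_[X,Y,Z]).as_quat()
def chute(p): d=np.asarray(p)-O; return np.array([d@ux,d@uy,d[2]])
E
python3 - <<'E'
from bench import manip
from h import *
np.set_printoptions(precision=3,suppress=True)
p=(np.array([.5874,-.0016,0])+[.5911,-.0023,0])/2; print(chute(p))
for s in (1,-1):
  for (x,y,z,a) in [(-.115,0,.26,.235),(-.115,0,.126,.235),(-.115,0,.126,0),(-.2,0,.22,0),(-.2,0,.126,0),(-.016,0,.126,0)]:
    print(s,x,z,manip.solve_ik(P(x,y,z),Q(a,s)))
E
```

```text
[-0.108  0.     0.   ]
1 -0.115 0.26 [-0.705  0.455  0.908  1.701 -0.384  1.176 -2.321]
1 -0.115 0.126 [-0.206  0.486  0.227  1.805 -0.138  0.866 -2.54 ]
1 -0.115 0.126 [-0.494  0.549  0.615  1.815 -0.394  0.902 -2.56 ]
1 -0.2 0.22 [-0.649  0.682  1.132  1.67  -0.654  1.22  -2.225]
1 -0.2 0.126 [-0.176  0.55   0.377  1.731 -0.247  0.907 -2.558]
1 -0.016 0.126 [-0.864  0.611  0.896  1.874 -0.586  0.944 -2.557]
-1 -0.115 0.26 [ 0.725  0.535 -1.048  1.653  0.486  1.24   0.091]
-1 -0.115 0.126 [ 0.689  0.715 -1.011  1.774  0.692  1.055 -0.061]
-1 -0.115 0.126 [ 0.674  0.699 -0.982  1.774  0.669  1.042 -0.279]
-1 -0.2 0.22 [ 0.833  0.664 -1.08   1.619  0.614  1.236 -0.088]
-1 -0.2 0.126 [ 0.792  0.766 -1.01   1.696  0.72   1.098 -0.161]
-1 -0.016 0.126 [ 0.464  0.615 -0.885  1.829  0.57   0.974 -0.385]
```

```bash
python3 - <<'E'
from bench import manip,effector,viewer
from h import *
import cv2
np.set_printoptions(precision=4,suppress=True)
a=.235
t0=manip.current_tool_pos()
manip.servo_line([t0[0],t0[1],.33],vel=.25)
c=P(-.108-.015*np.cos(a),-.015*np.sin(a),0)
manip.move_pose(c+[0,0,.28],Q(a,-1))
manip.servo_line(c+[0,0,.128],vel=.15)
print(manip.current_clock(),chute(manip.current_tool_pos()),manip.current_force())
cv2.imwrite("pics/c_wrist.png",viewer.get_image("wrist")[:,:,::-1])
E
```

```text
4.4 [-0.1226 -0.0044  0.129 ] [ 0.0756 -0.7352  1.0166]
```

View pics/c_wrist.png

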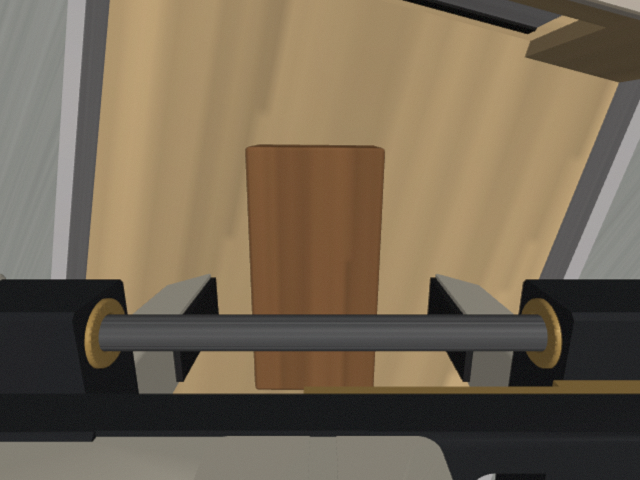

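The offcut's far end is at columns 246–384, row 147, centred between the open fingers and parallel to them. Next I'll grip lightly, straighten it and release. Then I'll go behind it with the jaws shut.

```bash
python3 - <<'E'
from bench import manip,effector,viewer
from h import *
import cv2
np.set_printoptions(precision=4,suppress=True)
effector.close(f_grip=8)
print(manip.current_finger_gap(),manip.current_force())
manip.servo_line(P(-.115,0,.128),Q(0,-1),vel=.05)
print(manip.current_clock(),chute(manip.current_tool_pos()),manip.current_force())
effector.open_jaws()
manip.servo_line(P(-.115,0,.20),vel=.2)
manip.servo_line(P(-.205,0,.20),vel=.2)
effector.close(f_grip=20)
print(manip.current_clock(),manip.current_finger_gap())
cv2.imwrite("pics/d_top.png",cv2.resize(viewer.get_image("top")[150:295,225:435,::-1],None,fx=3.8,fy=3.8))
cv2.imwrite("pics/d_wrist.png",viewer.get_image("wrist")[:,:,::-1])
E
```

```text
0.049651383416205765 [-1.4163 -0.6453  1.7234]
5.5667 [-0.1148  0.      0.128 ] [-0.972   0.743   0.5288]
8.9583 0.0005898887441921567
```

View pics/d_top.png

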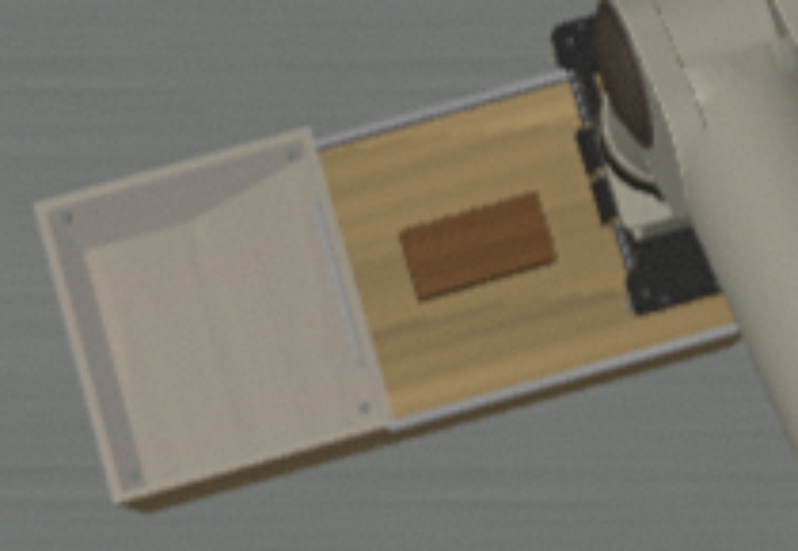

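View pics/d_wrist.png

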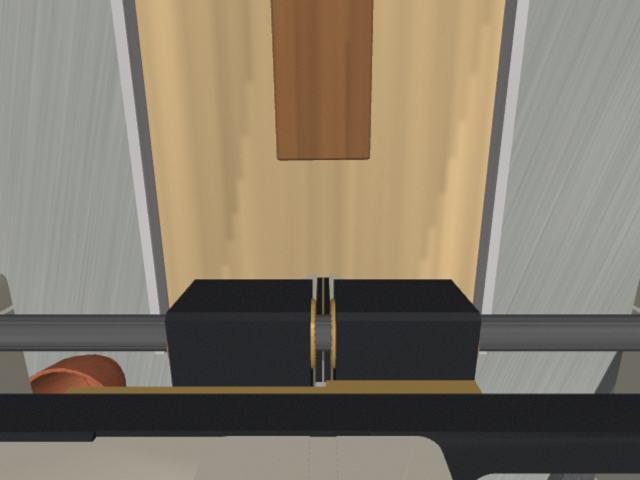

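The offcut is now parallel to the chute and centred: its rear end is at row 158, columns 276–371 in the wrist view. Now the push, with a pause to check near the sill.

```bash
python3 - <<'E'
from bench import manip,effector,viewer
from h import *
import cv2
np.set_printoptions(precision=3,suppress=True)
manip.servo_line(P(-.205,0,.127),vel=.15)
for x in (-.17,-.12,-.08,-.05):
    manip.servo_line(P(x,0,.127),vel=.08)
    print(manip.current_clock(),chute(manip.current_tool_pos()),manip.current_force())
cv2.imwrite("pics/e_top.png",cv2.resize(viewer.get_image("top")[150:295,225:435,::-1],None,fx=3.8,fy=3.8))
cv2.imwrite("pics/e_wrist.png",viewer.get_image("wrist")[:,:,::-1])
cv2.imwrite("pics/e_scene.png",cv2.resize(viewer.get_image("scene")[135:375,215:430,::-1],None,fx=2.5,fy=2.5))
E
```

```text
10.2833 [-0.17  -0.     0.127] [-0.501 -0.768  0.459]
11.0583 [-0.12  -0.     0.127] [ 0.061 -0.302  0.072]
11.7083 [-0.08  -0.     0.127] [-0.493 -0.074  0.117]
12.2333 [-0.049  0.     0.127] [ 0.045 -0.604  1.254]
```

View pics/e_top.png

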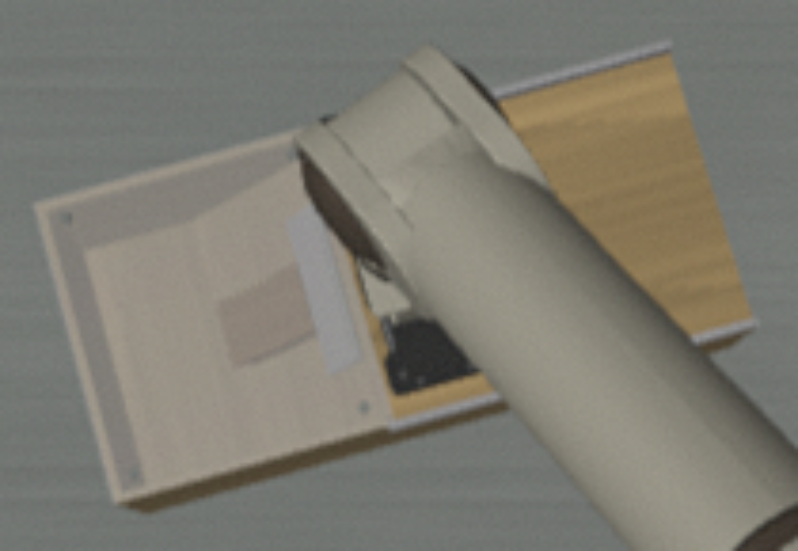

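View pics/e_wrist.png

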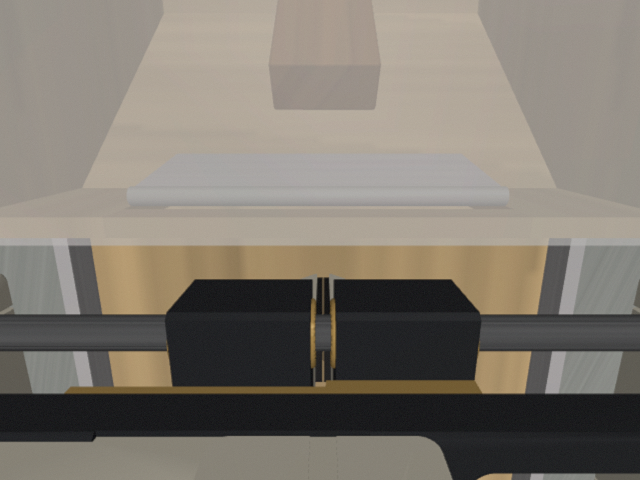

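View pics/e_scene.png

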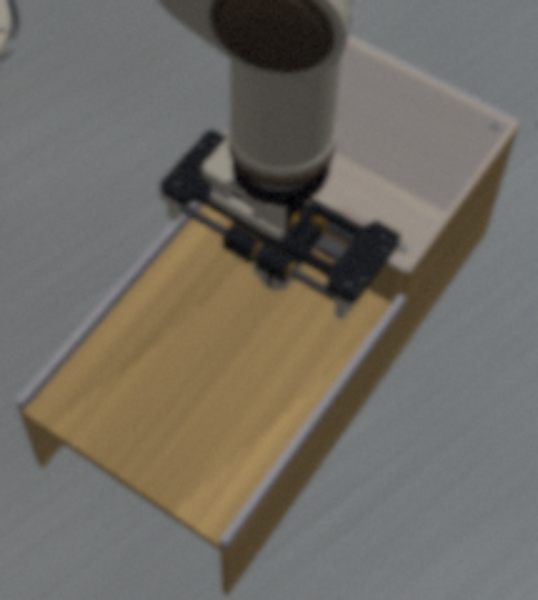

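The offcut's front end is through the flap and past the sill (top view about (230,330)), with the flap raised and riding on it. Continuing to the panel in small steps, watching the force.

```bash
python3 - <<'E'
from bench import manip,effector,viewer
from h import *
import cv2
np.set_printoptions(precision=3,suppress=True)
for x in (-.035,-.026,-.022,-.019):
    manip.servo_line(P(x,0,.127),vel=.05)
    f=manip.current_force();print(manip.current_clock(),chute(manip.current_tool_pos()),f@ux,f)
    if abs(f@ux)>8: break
manip.sleep(.4)
cv2.imwrite("pics/f_top.png",cv2.resize(viewer.get_image("top")[150:295,225:435,::-1],None,fx=3.8,fy=3.8))
cv2.imwrite("pics/f_wrist.png",viewer.get_image("wrist")[:,:,::-1])
E
```

```text
12.8333 [-0.034 -0.     0.127] 0.6338139760650776 [ 0.048  0.674 -0.333]
13.1667 [-0.025 -0.     0.127] -0.681957678758059 [ 0.031 -0.701 -0.348]
13.4167 [-0.022 -0.     0.127] 0.44541266595142487 [-0.54   0.308  0.635]
13.6667 [-0.021 -0.     0.127] -4.431089480673689 [ 1.754 -4.106 -0.154]
```

View pics/f_top.png

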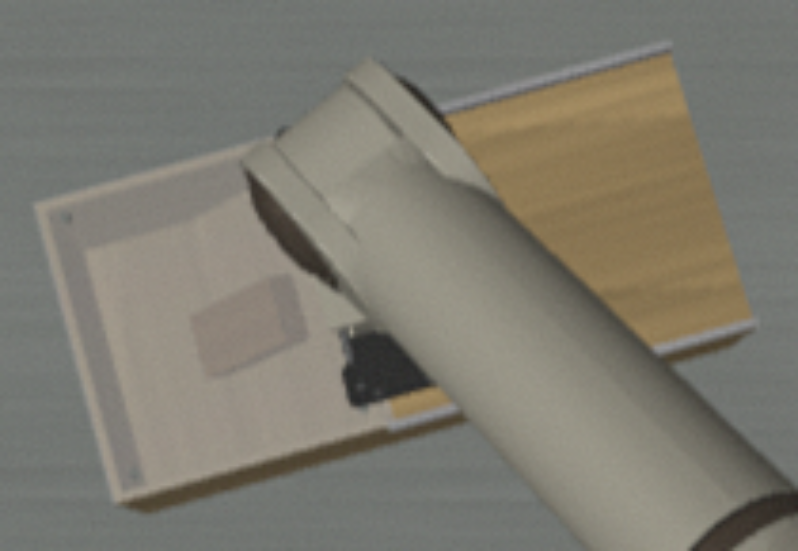

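View pics/f_wrist.png

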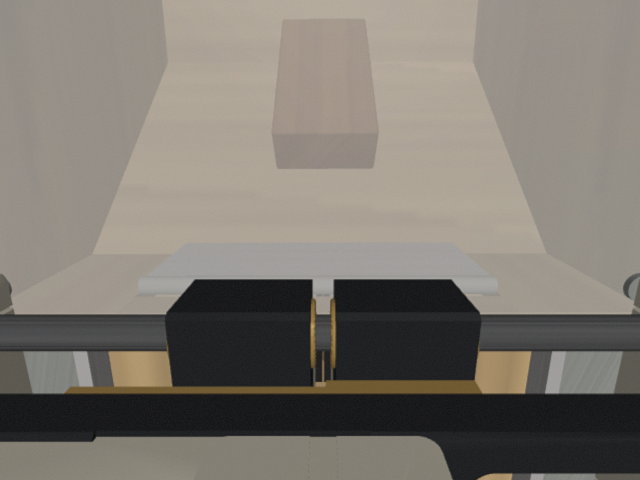

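The offcut has tipped over the sill and lies on the slope: wrist view (272–377, 20–167), foreshortened in the top view at about (250,330). The fingers just touched the panel. I'll back off and look again.

```bash
python3 - <<'E'
from bench import manip,effector,viewer
from h import *
import cv2
np.set_printoptions(precision=3,suppress=True)
manip.servo_line(P(-.045,0,.127),vel=.1)
cv2.imwrite("pics/g_wrist.png",viewer.get_image("wrist")[:,:,::-1])
manip.servo_line(P(-.16,0,.127),vel=.15)
manip.servo_line(P(-.2,0,.25),vel=.2)
cv2.imwrite("pics/g_top.png",cv2.resize(viewer.get_image("top")[150:295,225:435,::-1],None,fx=3.8,fy=3.8))
print(manip.current_clock(),manip.current_force())
E
```

```text
16.3917 [ 0.747 -0.333 -0.2  ]
```

View pics/g_top.png

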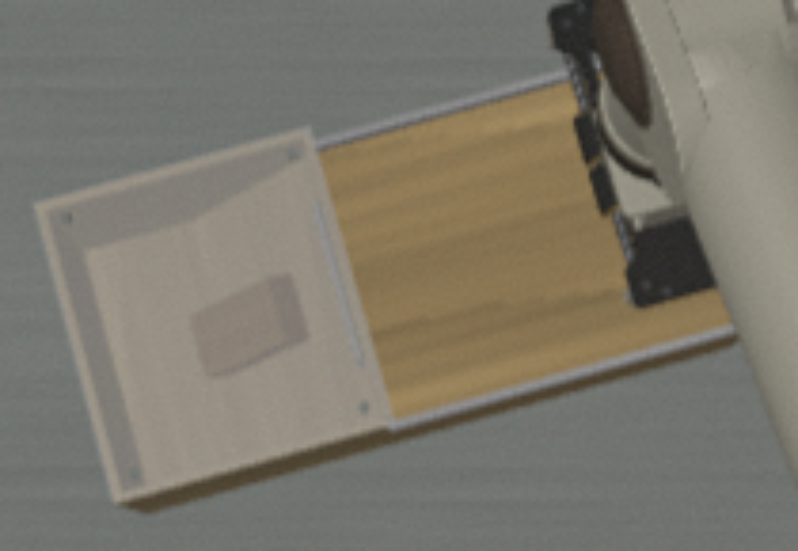

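View pics/g_wrist.png

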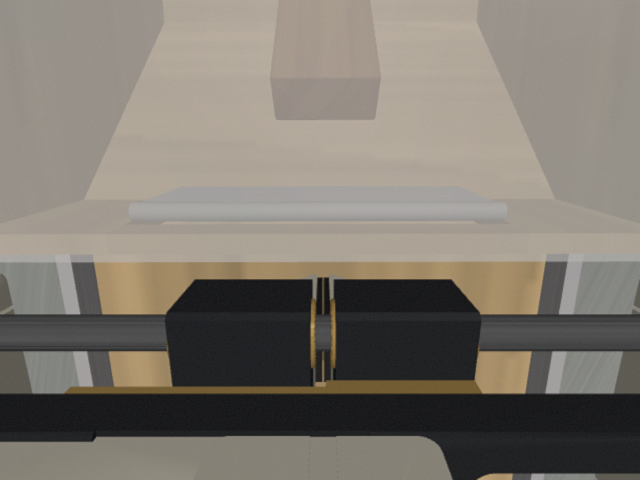

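The top view shows the flap as a thin line again, (320,205)–(362,365), as at the start. The offcut hasn't moved since the last picture and is leaning on the slope. I'll triangulate its height and compare the flap with the first picture.

```bash
python3 - <<'E'
from bench import manip,effector,viewer
from h import *
import cv2
np.set_printoptions(precision=3,suppress=True)
manip.servo_line(P(-.3,0.05,.36),vel=.25)
a=viewer.get_image("top")[:,:,::-1].copy(); b=viewer.get_image("scene")[:,:,::-1].copy()
cv2.imwrite("pics/h_topraw.png",a);cv2.imwrite("pics/h_sceneraw.png",b)
cv2.imwrite("pics/h_top.png",cv2.resize(a[185:285,235:335],None,fx=6,fy=6,interpolation=cv2.INTER_CUBIC))
cv2.imwrite("pics/h_scene.png",cv2.resize(b[140:255,290:425],None,fx=5,fy=5,interpolation=cv2.INTER_CUBIC))
a0=cv2.imread("pics/a_top.png");b0=cv2.imread("pics/a_scene.png")
for n,p,q,sl in (("top",a,a0,np.s_[200:250,304:324]),("scene",b,b0,np.s_[206:246,310:366])):
    d=np.abs(p[sl].astype(int)-q[sl]).max(2); print(n,"flap-region diff mean/max",d.mean(),d.max())
print(manip.current_clock(),manip.current_force())
E
```

```text
top flap-region diff mean/max 2.863 27
scene flap-region diff mean/max 7.837053571428571 61
17.2667 [-0.27   0.055 -0.664]
```

View pics/h_top.png

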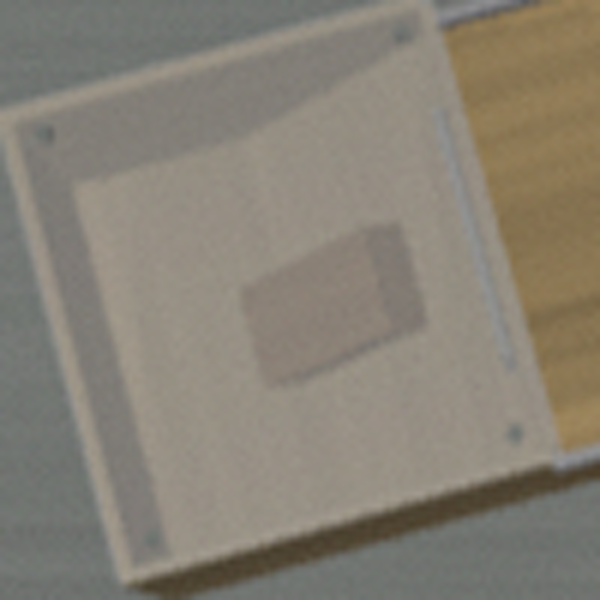

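View pics/h_scene.png

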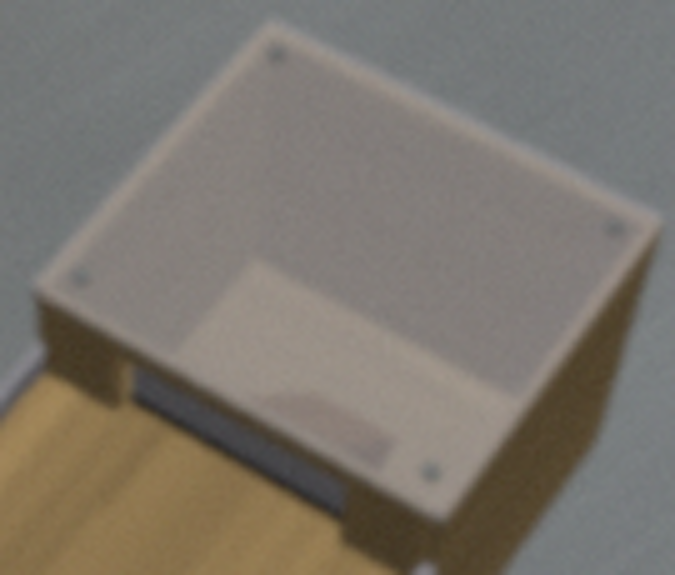

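```bash
python3 - <<'E'
from bench import manip,viewer
from h import *
import cv2
np.set_printoptions(precision=4,suppress=True)
T=viewer.get_calibration("top");S=viewer.get_calibration("scene")
t=lambda u,v:(u/6+235-.4,v/6+185-.4)
s=lambda u,v:(u/5+290-.4,v/5+140-.4)
for p,q in (((270,388),(310,392)),((242,288),(392,438))):
    e,d=ray(T,t(*p));f,g=ray(S,s(*q))
    k=np.linalg.lstsq(np.c_[d,-g],f-e,rcond=None)[0]
    A,B=e+k[0]*d,f+k[1]*g; print(chute((A+B)/2),np.linalg.norm(A-B))
# opening region diff in scene
poly=np.array([s(135,370),s(340,480),s(340,515),s(135,405)]).astype(np.int32)
m=np.zeros((480,640),np.uint8);cv2.fillPoly(m,[poly],1)
a=cv2.imread("pics/h_sceneraw.png").astype(int);b=cv2.imread("pics/a_scene.png").astype(int)
print("opening diff",np.abs(a-b).max(2)[m>0].mean(), a[m>0].mean(0),b[m>0].mean(0))
g=cv2.imread("pics/g_top.png");h=cv2.resize(cv2.imread("pics/h_topraw.png")[150:295,225:435],None,fx=3.8,fy=3.8)
print("box motion g->h",np.abs(g.astype(int)-h)[270:390,180:320].mean())
A=cv2.imread("pics/a_top.png").astype(int);H=cv2.imread("pics/h_topraw.png").astype(int)
D=np.abs(A-H).max(2)
for n,(u,v) in dict(pot=(470,270),jar=(499,200),block=(181,221)).items(): print(n,D[v-22:v+22,u-20:u+20].mean())
E
```

```text
[0.1136 0.0231 0.0251] 0.00016356780118702245
[ 0.1135 -0.0262  0.0256] 0.0011215393313445208
opening diff 4.848214285714286 [63.3363 64.8006 68.0238] [59.8333 61.2173 64.2262]
box motion g->h 1.125595238095238
pot 13.373295454545454
jar 37.09375
block 3.15625
```

The offcut's upper front edge is at z ≈ 25 mm and x ≈ 114 mm, so its centre is at about x = 72, z = 55 mm: inside and below 80 mm. The arm is covering the jar and pot in this view, so I'll raise it to check them before handing in.

```bash
python3 - <<'E'
from bench import manip,viewer
from h import *
import cv2
manip.move_pose([.3,-.5,.33],Q(0,-1))
H=viewer.get_image("top")[:,:,::-1].copy(); cv2.imwrite("pics/i_top.png",H)
S=viewer.get_image("scene")[:,:,::-1].copy(); cv2.imwrite("pics/i_scene.png",S)
for nm,X,o in (("top",H,dict(pot=(470,270),jar=(499,200),block=(181,221),flap=(314,225))),("scene",S,dict(pot=(153,319),jar=(162,420),block=(452,183),flap=(337,226)))):
  A=cv2.imread(f"pics/a_{nm}.png").astype(int)
  for n,(u,v) in o.items(): print(nm,n,np.abs(A-X)[v-14:v+14,u-8:u+8].mean())
print(manip.current_clock())
E
```

```text
top pot 2.1294642857142856
top jar 1.7299107142857142
top block 2.4419642857142856
top flap 1.7529761904761905
scene pot 2.3482142857142856
scene jar 1.5803571428571428
scene block 2.8854166666666665
scene flap 2.050595238095238
18.925
```

View pics/i_top.png

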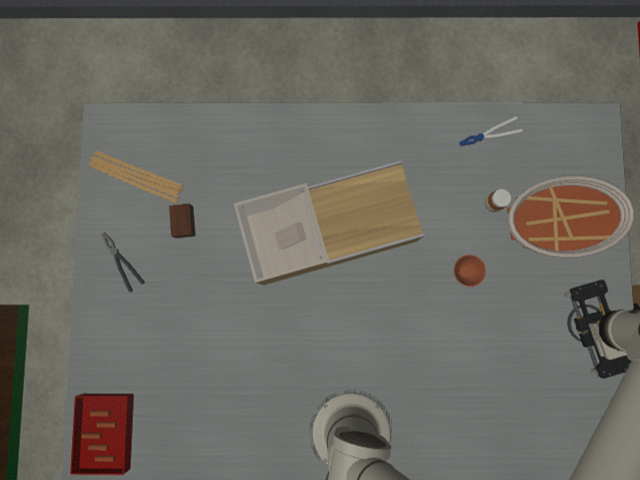

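The shelf is empty and the offcut is in the box at about (291,235). The pot (470,270), jar (499,200), block (181,221) and flap look the same as at the start, to within noise.

```bash
python3 -c "
from bench import manip
print(manip.hand_in(), manip.current_clock())"
```

```text
the job is handed in; nothing more can be done
the job is handed in; nothing more can be done
```

The offcut is in the box and the flap has swung shut behind it. I handed the job in at about 19 s, and no verdict was reported.

**What I did:** I gripped the offcut lightly where it lay, turned it about 13° to line up with the chute, and released it. I then pushed it through the flap with the shut fingers until they just touched the front panel, with about 4 N along the push, and backed the arm well away.

**Last checks:**
- **Offcut:** it leans on the slope with its front end on the floor. Triangulating the front edge puts its centre at about x = 72 mm and z = 55 mm, below the 80 mm limit. It did not move between pictures.
- **Flap and bystanders:** the flap, pot, jar and dark block matched the first pictures to within noise in both the top and scene views. I did not measure the flap angle itself.
- **Checks that disagreed:** earlier comparisons showed larger differences at the jar, the pot and the flap. The arm was covering the jar and pot then, and the flap patch also took in part of the offcut. These differences were gone once the arm was clear.

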